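Throw the cigar-mould clamp with its extension bar

TASK

Close the cigar mould: pick up the long steel bar, lay its end in the open channel of the clamp's short lever, and with the bar swing the lever past its dead point until it is fully home against its stop. Then lift the bar out and lay it flat on the bench, clear of the clamp. Work the lever with the bar only; do not touch the clamp with the fingers or the arm.

Things in the scene. Friction and masses are not known exactly. Their poses are not given: they have to be found in the camera images.
- bar: Extension bar, loose on the bench: straight steel square bar 260 mm long, 20 x 20 mm, about 0.25 kg. Origin at the centre of its underside; x along its length (ends alike), z up. Beside it in any order, roughly parallel, 100 mm apart, lie a steel offcut of the same section but 110 mm long (too short) and a wooden batten 260 x 38 x 28 mm (too wide for the channel).
- clamp: Over-centre clamp with a wooden cigar mould, fixed. Origin on the bench under the lever's vertical pivot axis; x from the pivot to the mould (92 mm high, 85 to 205 mm from the pivot), z up. Dark steel base plate 12 mm thick, from 60 mm before the pivot (robot side) to 225 mm beyond, 200 mm wide. Lever and moving mould half belong to this body.
- lever (a joint): Lever angle (rad), anticlockwise from above: 0 open (as found), 1.1 dead point, 1.4 closed at its stop. From the pivot it points at clamp yaw + pi - 0.7 + angle: it swings on the robot's side, from clamp +y to -y. A spring resists with up to 1.6 N m and returns it to 0 if let go before the dead point; beyond, it snaps it to 1.4 and keeps it there.
- channel (a point): Middle of the channel floor, 74 mm from the pivot axis, 40 mm above the bench; turns with the lever, x outward from the pivot, z up. Channel open at top and ends, 72 mm long, 32 mm wide, cheeks 18 mm high, lips above flaring to 50 mm wide, top 68 mm above the bench. The bar lies well in it, on the floor, with its middle 85 to 130 mm (best 105) outward of this point.

How it is judged:
By the outcome, as a careful person would: the job done as asked, in the order asked, and still so for the second after the job is handed in, with the robot touching nothing.
It also fails if it takes over 59 s, if anything falls off the work surface, if the arm or the gripper's body presses on something with over 40 N, if the wrist force passes 120 N, or if a joint passes its speed limit or range.

ROBOT

A 6-joint arm with a two-finger parallel gripper is mounted at the origin on the work surface. World frame = base frame: x ahead of the robot, y to its left, z up, the work surface at z = 0. Lengths are in m, angles in rad, forces in N, time in s.
With the tool pointing down it reaches from about 0.325 to 0.775 m from the base axis. Payload 5.5 kg.
Tool frame: the origin (TCP) lies on the front face of the gripper's body, between the roots of the fingers; the fingertips stand 73 mm ahead of it and the grasp point (between the pads) lies 54 mm ahead of it; z points along the fingers, y is the line along which they close (so a half turn about z gives the same grasp; the last joint's range is limited). The gripper opens to 85 mm and grips with 20 to 120 N. Pads are 22 mm wide; open, the fingers measure 114 mm over their backs; the gripper's body (76 mm by 85 mm) begins 54 mm behind the grasp point. The pads swing forward as they close: fully open they stand 13 mm farther back than shut.
Start: joints at [-0.057, 0.091, 1.231, -0, 1.82, -0.057], TCP at [0.6, -0, 0.304] pointing down, gripper open.
Joint ranges: [-2.87, 2.87], [-0.86, 2.18], [0.17, 2.46], [-1.51, 4.65], [0.06, 2.69], [-2.65, 2.65]. Speed limits (rad/s): [2.57, 2.57, 3.01, 3.14, 3.14, 3.14].

INTERFACE

Orientations are given as a unit quaternion [x, y, z, w].
In Python, from rig import env, read_camera, camera_model, sign_off gives the robot as it stands (env), with the cameras as plain functions and the job as plain functions.
- The arm moves only by the tool nudge_tcp, called after "Request:" as name(argument=value, ...) on one line, values as JSON. Schema: {"type":"object","properties":{"ticks":{"type":"array","items":{"type":"array","items":{"type":"array","items":{"type":"number"},"minItems":7,"maxItems":7},"minItems":1,"maxItems":20},"minItems":1,"maxItems":1},"squeeze":{"type":"number"},"only":{"type":"string"},"quiet":{"type":"boolean"},"lines":{"type":"string"}},"required":["ticks"],"additionalProperties":false}. ticks is a list that holds a single list of rows (three levels of brackets), with 1 to 20 rows, each of 7 numbers: a rotation vector rx, ry, rz in fractions of the full range, 1 being 180 degrees, then dx, dy, dz in shares of 0.75 m (1.0 is 0.75 m), then the finger opening in m; each row is the pose to reach, as a shift and turn from the pose commanded when the call began, along the tool's axes at that moment; what a row does not reach only later rows make up. A row lasts 1/8 s, in which the tool goes at most 0.0625 m and 0.188 rad, less where a joint would pass 70% of its speed; a pose out of reach is approached as far as the arm can. The fingers move at their own pace and stop on an object; squeeze is the grip in N (left out, the last holds). Time passes only in rows, so rows that do not move let the fingers close. The tool returns the time, the measured TCP pose, the force, the opening and the grip force at its end. only (a regular expression) keeps the lines of the reply that match it, lines (a string "A,B") keeps lines A to B, and quiet returns only ok. A shift or turn number past 1, either way, is cut back to 1. Input that does not fit is refused with a message, and nothing moves.
- env.get_state(): the state, without advancing time (a new reading comes with each control period).
- read_camera(name): name is "scene" or "side" or "wrist"; returns the picture (420x560x3 uint8, red, green, blue); there is no depth.
- camera_model(name): a dict with "fx", "fy", "cx", "cy" (pixels), "camera_from_world" (4x4, takes a point from world to camera coordinates). Camera axes: x right, y down, z forward; pixel columns grow to the right and rows downward; lengths in m; the calibration is good to about 2 mm. A picture is of the moment at which its call begins: read the wrist's pose just before it. camera_model takes no time and is no camera call; for the wrist camera it gives the pose at the moment of the call.
- sign_off(): hands the job in; it is judged then, once.
The state is a dict: "t": time; "q": joint angles; "joint_velocities": joint speeds; "effort": joint torques, N m; "ee_pos": TCP position; "eef_rot": TCP orientation; "contact_force": force on the tool from outside, world axes, zero at the start; "ft_torque": the same for the moment, N m; "gripper_width": finger opening in m; "grasp_force": force on a finger pad.
Only numpy, scipy, OpenCV 4.12 (cv2) and the standard library are available. Lean on these libraries where they do the work, as an engineer would, in place of code of your own. Each camera call takes 0.05 s, during which the arm holds its last target. There are 200 camera calls.

## Working session

There is one attempt and no reset: what is moved stays moved. The work goes in short steps, Python scripts to look and compute and a tool call to move; the robot and the scene stay as the last step left them, time stands still between calls to the robot, and variables do not carry over. Pictures are saved under pics/ and viewed, at most 14 in all, crops included, and the job is handed in when it is done.

```bash
ls; mkdir -p pics
```

Run:
```python
from rig import env, read_camera, camera_model, sign_off
import cv2
for n in ("scene","side"):
    cv2.imwrite(f"pics/{n}0.png",read_camera(n)[:,:,::-1])
    m=camera_model(n);print(n,m)
s=env.get_state();print(s['t'],s['ee_pos'],s['eef_rot'],s['contact_force'])
```

```text
pics
rig.py
scene {'fx': 460.43178216982443, 'fy': 460.43178216982443, 'cx': 278.5701527962121, 'cy': 210.94603591635297, 'camera_from_world': array([[-0.88793115,  0.45974782, -0.01449853,  0.47849832],
       [ 0.25591424,  0.46757602, -0.84609726, -0.12160216],
       [-0.38221221, -0.75498649, -0.53283133,  1.13247992],
       [ 0.        ,  0.        ,  0.        ,  1.        ]])}
side {'fx': 438.5136465419272, 'fy': 438.5136465419272, 'cx': 289.51602508899106, 'cy': 204.8560652101259, 'camera_from_world': array([[ 0.78809067, -0.6152311 ,  0.02009441, -0.38776143],
       [-0.25969084, -0.36189778, -0.89531596,  0.24694783],
       [ 0.55809835,  0.70037182, -0.44497815,  0.41528772],
       [ 0.        ,  0.        ,  0.        ,  1.        ]])}
0.1 [ 5.99868342e-01 -1.68016023e-05  3.02838456e-01] [ 7.07110663e-01  7.07102322e-01 -5.93958142e-04 -6.81135348e-04] [-0.73564096 -0.62766837  0.79539157]
```

View pics/scene0.png

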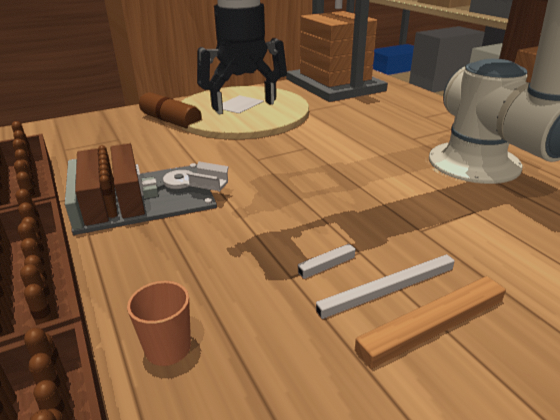

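View pics/side0.png

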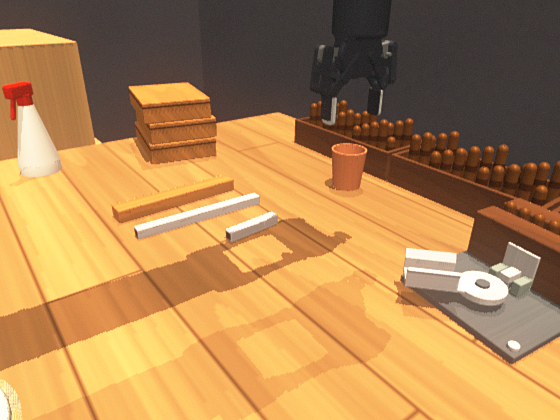

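Create h.py:
```python
import numpy as np,cv2
from rig import env, read_camera, camera_model, sign_off
def ray(n,uv,z,m=None):
    m=m or camera_model(n);T=m['camera_from_world'];R=T[:3,:3];c=-R.T@T[:3,3]
    d=R.T@np.array([(uv[0]-m['cx'])/m['fx'],(uv[1]-m['cy'])/m['fy'],1]);return (c+d*(z-c[2])/d[2])
def proj(n,p):
    m=camera_model(n);T=m['camera_from_world'];q=T[:3,:3]@p+T[:3,3];return np.array([m['fx']*q[0]/q[2]+m['cx'],m['fy']*q[1]/q[2]+m['cy']])
```

Run:
```python
from h import *
a=cv2.imread('pics/scene0.png');b=cv2.imread('pics/side0.png')
k=3
def crop(i,x,y,w,h,s):return cv2.resize(i[y:y+h,x:x+w],None,fx=s,fy=s,interpolation=cv2.INTER_CUBIC)
A=np.vstack([crop(a,60,135,180,100,4)[:300*0+400]]);B=crop(b,380,200,180,150,4)
cv2.imwrite('pics/c1.png',A);cv2.imwrite('pics/c2.png',B)
for n,i in(('scene',a),('side',b)):
    h=cv2.cvtColor(i,cv2.COLOR_BGR2HSV);M=((h[...,1]<60)&(h[...,2]>60)).astype('u1')
    c,_=cv2.findContours(M,cv2.RETR_EXTERNAL,cv2.CHAIN_APPROX_NONE)
    for q in c:
        if cv2.contourArea(q)>250:
            x,y,w,hh=cv2.boundingRect(q);print(n,(x,y,w,hh),cv2.approxPolyDP(q,2.0,True)[:,0].tolist() if 100<x<460 and w<200 and y>140 else '')
    # bright top face only
```

```text
scene (316, 255, 138, 64) [[453, 260], [444, 255], [317, 301], [316, 304], [323, 318], [451, 269]]
scene (298, 244, 58, 34) [[355, 249], [347, 244], [298, 266], [305, 277], [353, 257]]
scene (65, 159, 163, 73) 
scene (217, 92, 46, 22) 
scene (429, 88, 131, 95) 
scene (287, 69, 67, 25) 
scene (410, 27, 117, 114) 
scene (528, 0, 32, 96) 
scene (472, 0, 40, 18) 
scene (218, 0, 42, 9) 
side (404, 242, 156, 116) [[406, 248], [406, 257], [447, 261], [444, 267], [449, 266], [451, 270], [404, 267], [405, 277], [407, 268], [459, 275], [457, 283], [457, 278], [450, 277], [451, 280], [445, 277], [447, 279], [442, 280], [447, 283], [446, 288], [449, 282], [452, 286], [449, 290], [451, 288], [453, 291], [466, 291], [469, 293], [463, 293], [464, 296], [469, 297], [468, 294], [474, 296], [469, 299], [480, 303], [481, 307], [484, 304], [484, 307], [490, 305], [495, 308], [484, 313], [471, 310], [459, 303], [441, 304], [513, 357], [558, 335], [559, 306], [529, 288], [539, 257], [510, 242], [503, 262], [493, 266], [475, 259], [466, 252], [456, 255]]
side (135, 193, 124, 38) [[258, 195], [244, 195], [140, 224], [135, 228], [141, 230]]
side (18, 106, 33, 70) 
side (322, 78, 50, 47) 
side (377, 0, 183, 168) 
side (0, 0, 335, 117)
```

View pics/c1.png

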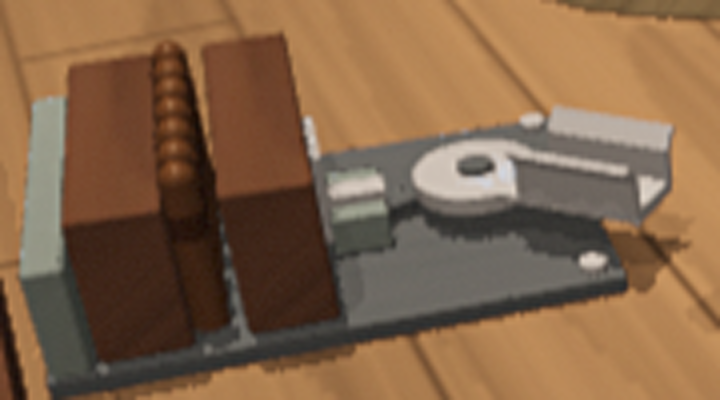

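View pics/c2.png

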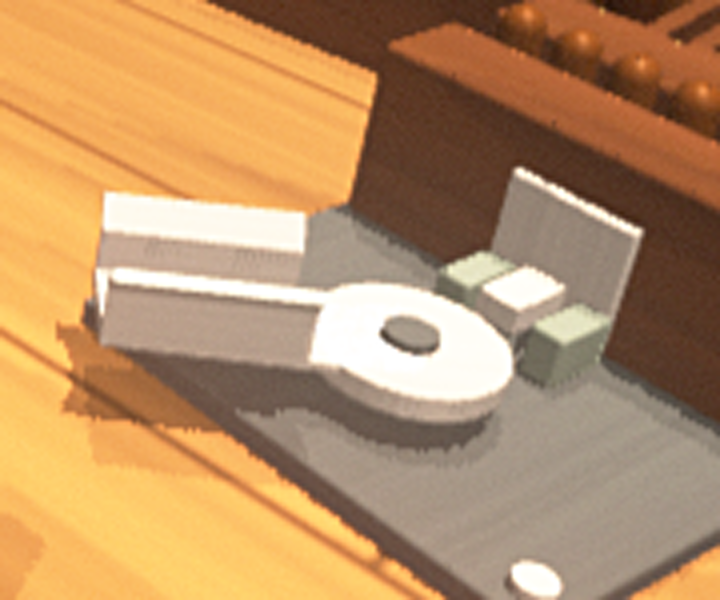

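Run:
```python
from h import *
def tri(a,b):
    def L(n,uv):
        p=ray(n,uv,0.3);q=ray(n,uv,0);d=(q-p);return q,d/np.linalg.norm(d)
    p,d=L('scene',a);q,e=L('side',b);A=np.stack([d,-e],1);t=np.linalg.lstsq(A,q-p,rcond=None)[0]
    u,v=p+t[0]*d,q+t[1]*e;return ((u+v)/2).round(4),np.linalg.norm(u-v).round(4)
S=lambda x,y:(60+x/4-.4,135+y/4-.4); D=lambda x,y:(380+x/4-.4,200+y/4-.4)
print('hub',tri(S(476,166),D(411,333)))
print('bolt near',tri(S(593,260),D(0,0)) and ray('scene',S(593,260),.014), 'bolt far',ray('scene',S(531,120),.014))
print('side bolt',ray('side',D(536,578),.014))
c1=ray('scene',S(627,282),.012);c2=ray('scene',S(50,380),.012);print('plate corners scene',c1,c2,c1-c2, np.linalg.norm(c1-c2),np.arctan2(*(c2-c1)[1::-1]))
for nm,a,b in(('farlip out',(674,127),(105,194)),('farlip in',(553,108),(306,212)),('near lip out',(628,170),(112,270)),):
    print(nm,tri(S(*a),D(*b)))
print('side lips',[ray('side',D(*x),.068).round(4) for x in((105,194),(306,212),(112,270),(330,288))])
print('scene lips',[ray('scene',S(*x),.068).round(4) for x in((674,127),(553,108),(628,170),(520,150))])
sc=[(453,260),(444,255),(317,301)]
print('bar scene top',[ray('scene',x,.02).round(4) for x in sc])
print('bar bottom', [ray('scene',x,.0).round(4) for x in((323,318),(451,269))])
i=cv2.imread('pics/side0.png');print('bar side',[ray('side',x,.02).round(4) for x in((258,195),(244,195),(140,224))])
a=cv2.imread('pics/scene0.png')
o=np.vstack([cv2.resize(a[245:325,300:470],None,fx=4,fy=4,interpolation=2)[:, :680],cv2.resize(i[185:245,120:290],None,fx=4,fy=4,interpolation=2)]);cv2.imwrite('pics/c3.png',o);print(o.shape)
```

```text
hub (array([ 0.6785, -0.209 ,  0.0374]), np.float64(0.0026))
bolt near [ 0.64475878 -0.1185057   0.014     ] bolt far [ 0.6207856 -0.2931174  0.014    ]
side bolt [ 0.62621341 -0.28936683  0.014     ]
plate corners scene [ 0.63595488 -0.09215509  0.012     ] [ 0.91211025 -0.14085404  0.012     ] [-2.76155365e-01  4.86989500e-02  1.11022302e-16] 0.2804164286804877 -0.17455156745728612
farlip out (array([ 0.597 , -0.1239,  0.0811]), np.float64(0.0116))
farlip in (array([ 0.6444, -0.1748,  0.0817]), np.float64(0.0105))
near lip out (array([ 0.613 , -0.1311,  0.0511]), np.float64(0.0084))
side lips [array([ 0.6235, -0.1117,  0.068 ]), array([ 0.6739, -0.1639,  0.068 ]), array([ 0.5854, -0.1452,  0.068 ]), array([ 0.6376, -0.197 ,  0.068 ])]
scene lips [array([ 0.5859, -0.1402,  0.068 ]), array([ 0.6349, -0.1935,  0.068 ]), array([ 0.6249, -0.1063,  0.068 ]), array([ 0.6663, -0.1545,  0.068 ])]
bar scene top [array([0.3526, 0.28  , 0.02  ]), array([0.3559, 0.2626, 0.02  ]), array([0.6057, 0.2562, 0.02  ])]
bar bottom [array([0.6053, 0.274 , 0.    ]), array([0.3518, 0.2797, 0.    ])]
bar side [array([0.6064, 0.2551, 0.02  ]), array([0.5825, 0.2721, 0.02  ]), array([0.3609, 0.2772, 0.02  ])]
(560, 680, 3)
```

View pics/c3.png

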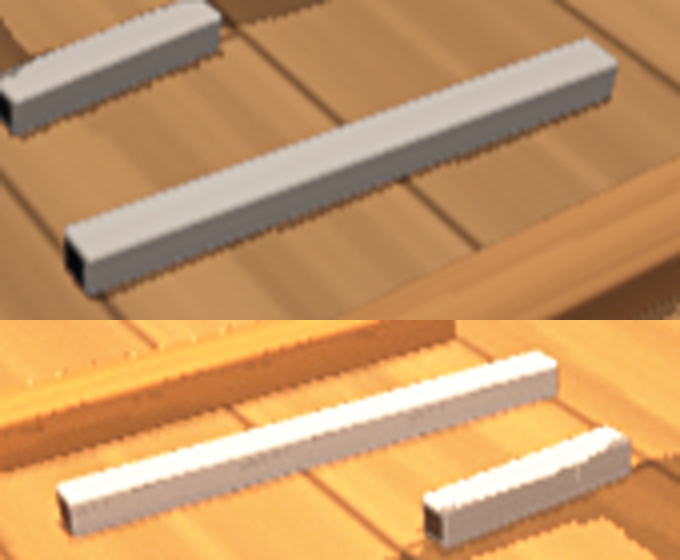

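The scene view shows the bar lying between the offcut and the batten, with its top corners at about (317,301), (444,255) and (453,260). The clamp hub is at scene (179,176) and side (483,283). That puts the bar centre at about (0.480, 0.2685) with yaw -0.026, and the lever direction at about 2.30 rad.

Units first: shifts go in shares of 0.75 m and turns go in shares of 180 degrees. So 0.2685 m / 0.75 = 0.358, 0.15 m / 0.75 = 0.2, 1.28 rad / 3.1416 = 0.4074.

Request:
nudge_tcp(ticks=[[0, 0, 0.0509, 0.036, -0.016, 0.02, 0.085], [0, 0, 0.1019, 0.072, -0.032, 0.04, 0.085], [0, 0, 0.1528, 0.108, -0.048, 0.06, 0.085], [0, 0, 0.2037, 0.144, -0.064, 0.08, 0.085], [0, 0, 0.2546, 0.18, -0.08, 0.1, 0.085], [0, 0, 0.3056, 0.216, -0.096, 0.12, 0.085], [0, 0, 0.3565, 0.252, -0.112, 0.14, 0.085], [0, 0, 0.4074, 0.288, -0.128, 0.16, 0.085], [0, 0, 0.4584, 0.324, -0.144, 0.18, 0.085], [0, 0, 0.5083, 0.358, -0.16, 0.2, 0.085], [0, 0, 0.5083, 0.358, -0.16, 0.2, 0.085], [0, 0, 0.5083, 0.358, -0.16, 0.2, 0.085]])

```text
refused: ticks: the value is too long (schema: maxItems 1). Nothing was moved.
```

Refused on format, not on reach. It needs a list holding one list of rows, three levels of brackets.

Request:
nudge_tcp(ticks=[[[0, 0, 0.0509, 0.036, -0.016, 0.02, 0.085], [0, 0, 0.1019, 0.072, -0.032, 0.04, 0.085], [0, 0, 0.1528, 0.108, -0.048, 0.06, 0.085], [0, 0, 0.2037, 0.144, -0.064, 0.08, 0.085], [0, 0, 0.2546, 0.18, -0.08, 0.1, 0.085], [0, 0, 0.3056, 0.216, -0.096, 0.12, 0.085], [0, 0, 0.3565, 0.252, -0.112, 0.14, 0.085], [0, 0, 0.4074, 0.288, -0.128, 0.16, 0.085], [0, 0, 0.4584, 0.324, -0.144, 0.18, 0.085], [0, 0, 0.5083, 0.358, -0.16, 0.2, 0.085], [0, 0, 0.5083, 0.358, -0.16, 0.2, 0.085], [0, 0, 0.5083, 0.358, -0.16, 0.2, 0.085]]])

```text
t: 1.6
ee_pos: [0.4802, 0.2681, 0.154]
eef_rot: [1.0, -0.012, 0.0, 0.0]
contact_force: [0.0, 0.2, 1.0]
gripper_width: 0.0848
grasp_force: 0.0
```

Run:
```python
from h import *
from scipy.spatial.transform import Rotation as R
s=env.get_state();print(s['ee_pos'],s['q'],R.from_quat(s['eef_rot']).as_matrix().round(3))
cv2.imwrite('pics/w1.png',read_camera('wrist')[:,:,::-1])
m=camera_model('wrist')
i=cv2.imread('pics/w1.png');h=cv2.cvtColor(i,cv2.COLOR_BGR2HSV);M=((h[...,1]<60)&(h[...,2]>90)).astype('u1')
c,_=cv2.findContours(M,0,1)
for q in c:
    if cv2.contourArea(q)>500:
        r=cv2.minAreaRect(q);b=cv2.boxPoints(r);print(cv2.contourArea(q),b.round().tolist(),[ray('wrist',x,.02,m)[:2].round(4).tolist() for x in b])
```

```text
[0.48024613 0.26811617 0.15402865] [ 4.47591458e-01 -2.02647104e-02  1.61024344e+00 -5.36297203e-04
  1.55165457e+00  2.04221235e+00] [[ 1.    -0.024  0.   ]
 [-0.024 -1.    -0.001]
 [ 0.     0.    -1.   ]]
7361.0 [[433.0, 231.0], [443.0, 23.0], [483.0, 25.0], [473.0, 233.0]] [[0.4768, 0.176], [0.5867, 0.1825], [0.5854, 0.1629], [0.4751, 0.1528]]
13141.0 [[257.0, 0.0], [297.0, 0.0], [297.0, 404.0], [257.0, 404.0]] [[0.5992, 0.2742], [0.5987, 0.2548], [0.3517, 0.2564], [0.3524, 0.2838]]
```

View pics/w1.png

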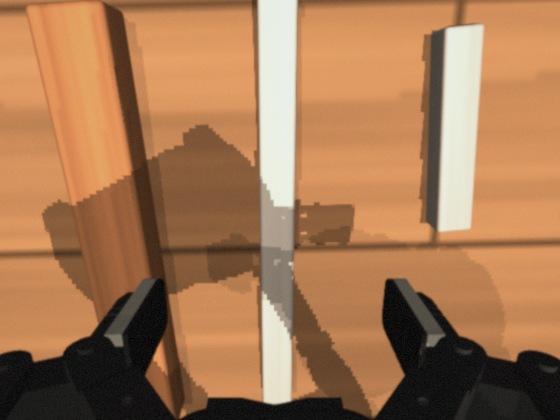

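The bar runs between the fingers along column 277. The batten's edge is only about 57 mm away, near the left finger at (165,300), so I'll narrow the opening to 50 mm before going down.

To row units: 0.076 m / 0.75 = 0.1013, 0.06 m / 0.75 = 0.08.

Request:
nudge_tcp(ticks=[[[0, 0, 0, 0, 0, 0, 0.05], [0, 0, 0, 0, 0, 0.0267, 0.05], [0, 0, 0, 0, 0, 0.0533, 0.05], [0, 0, 0, 0, 0, 0.08, 0.05], [0, 0, 0, 0, 0, 0.1013, 0.05], [0, 0, 0, 0, 0, 0.1013, 0.05], [0, 0, 0, 0, 0, 0.1013, 0.0], [0, 0, 0, 0, 0, 0.1013, 0.0], [0, 0, 0, 0, 0, 0.1013, 0.0], [0, 0, 0, 0, 0, 0.1013, 0.0], [0, 0, 0, 0, 0, 0.1013, 0.0], [0, 0, 0, 0, 0, 0.1013, 0.0]]], squeeze=80)

```text
t: 3.15
ee_pos: [0.4806, 0.2687, 0.0794]
eef_rot: [1.0, -0.013, 0.001, -0.0]
contact_force: [-0.5, -1.3, 6.5]
gripper_width: 0.0176
grasp_force: 81.0
```

To row units: 0.342 m / 0.75 = 0.456, -0.12 m / 0.75 = -0.16, 0.814 rad / 3.1416 = 0.2591.

Request:
nudge_tcp(ticks=[[[0, 0, 0, 0, 0, -0.0267, 0], [0, 0, 0, 0, 0, -0.0667, 0], [0, 0, 0, 0, 0, -0.1067, 0], [0, 0, 0, 0, 0, -0.1467, 0], [0, 0, 0.0159, 0.0067, 0.0267, -0.16, 0], [0, 0, 0.0414, 0.0187, 0.0733, -0.16, 0], [0, 0, 0.0668, 0.0307, 0.12, -0.16, 0], [0, 0, 0.0923, 0.0427, 0.1667, -0.16, 0], [0, 0, 0.1178, 0.0547, 0.2133, -0.16, 0], [0, 0, 0.1464, 0.0667, 0.26, -0.16, 0], [0, 0, 0.1751, 0.0787, 0.3067, -0.16, 0], [0, 0, 0.2005, 0.0907, 0.3533, -0.16, 0], [0, 0, 0.226, 0.1027, 0.4, -0.16, 0], [0, 0, 0.2483, 0.112, 0.44, -0.16, 0], [0, 0, 0.2591, 0.1164, 0.456, -0.16, 0], [0, 0, 0.2591, 0.1164, 0.456, -0.16, 0], [0, 0, 0.2591, 0.1164, 0.456, -0.16, 0]]], squeeze=80)

```text
t: 5.28
ee_pos: [0.5581, -0.075, 0.1977]
eef_rot: [0.913, -0.407, -0.0, -0.0]
contact_force: [0.6, 0.5, -2.1]
gripper_width: 0.0177
grasp_force: 79.9
```

Run:
```python
from h import *
s=env.get_state();print(s['ee_pos'],s['q'].round(2),s['contact_force'],s['ft_torque'])
for n in('wrist','side','scene'): cv2.imwrite(f'pics/{n}2.png',read_camera(n)[:,:,::-1])
a=cv2.imread('pics/wrist2.png');b=cv2.imread('pics/side2.png')
cv2.imwrite('pics/c4.png',np.vstack([cv2.resize(a,(400,300)),cv2.resize(b,(400,300))]))
m=camera_model('wrist');np.save('wm.npy',m,allow_pickle=True)
```

```text
[ 0.55806264 -0.07495112  0.19769074] [-0.19 -0.    1.51  0.    1.63  2.22] [ 0.55150499  0.46754321 -2.09263274] [-0.01690311 -0.02016764  0.03988975]
```

View pics/wrist2.png

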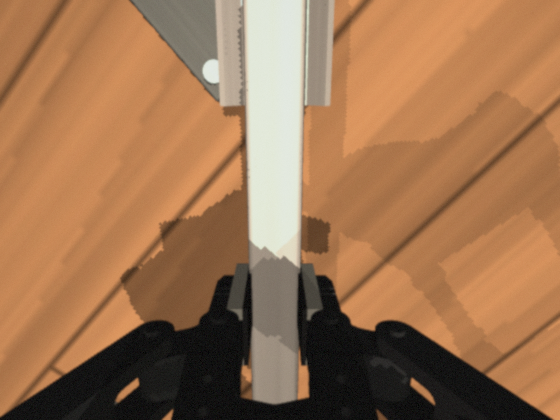

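View pics/side2.png

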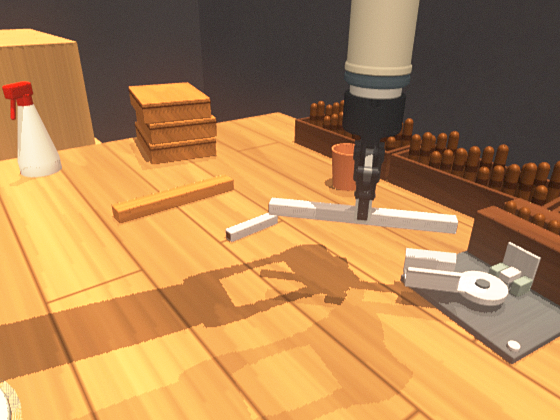

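Run:
```python
from h import *
s=env.get_state();p=s['ee_pos'];a=2*np.arctan2(s['eef_rot'][1],s['eef_rot'][0]);print(a)
X=np.array([np.cos(a),np.sin(a)]);Y=np.array([np.sin(a),-np.cos(a)])
m=np.load('wm.npy',allow_pickle=True).item()
def t(uv,z):
    d=ray('wrist',uv,z,m)[:2]-p[:2];return (d@X).round(4),(d@Y).round(4)
for u in((221,105),(331,105),(217,5),(334,5)):print('lip',u,t(u,.068))
bt=p[2]-.0594
for u in((247,100),(304,100),(245,5),(306,5),(251,395),(299,395)):print('bar',u,t(u,bt))
print('pivot', X@(np.array([.6785,-.209])-p[:2]),Y@(np.array([.6785,-.209])-p[:2]))
```

```text
-0.8386243592484758
lip (221, 105) (np.float64(0.069), np.float64(-0.0272))
lip (331, 105) (np.float64(0.069), np.float64(0.0294))
lip (217, 5) (np.float64(0.115), np.float64(-0.0271))
lip (334, 5) (np.float64(0.115), np.float64(0.0287))
bar (247, 100) (np.float64(0.0733), np.float64(-0.0088))
bar (304, 100) (np.float64(0.0733), np.float64(0.0102))
bar (245, 5) (np.float64(0.1016), np.float64(-0.0088))
bar (306, 5) (np.float64(0.1016), np.float64(0.0101))
bar (251, 395) (np.float64(-0.0489), np.float64(-0.0098))
bar (299, 395) (np.float64(-0.0489), np.float64(0.011))
pivot 0.18024991129705606 0.0003075623928703502
```

The wrist view has the lever lips at columns 221 and 331 (row 105) with the bar centred between them, within about 1 mm. The radius from pivot to grasp is about 0.180 m, so I'll lower the bar into the channel.

To row units: 0.076 m / 0.75 = 0.1013, 0.069 m / 0.75 = 0.092.

Request:
nudge_tcp(ticks=[[[0, 0, 0, 0, 0, 0.02, 0], [0, 0, 0, 0, 0, 0.0467, 0], [0, 0, 0, 0, 0, 0.0693, 0], [0, 0, 0, 0, 0, 0.0827, 0], [0, 0, 0, 0, 0, 0.092, 0], [0, 0, 0, 0, 0, 0.0973, 0], [0, 0, 0, 0, 0, 0.1013, 0], [0, 0, 0, 0, 0, 0.1013, 0], [0, 0, 0, 0, 0, 0.1013, 0]]])

```text
t: 6.55
ee_pos: [0.5585, -0.0757, 0.1223]
eef_rot: [0.913, -0.408, 0.0, -0.0]
contact_force: [-0.4, 0.3, -2.8]
gripper_width: 0.0174
grasp_force: 80.0
```

To row units: 0.003 m / 0.75 = 0.004, 0.002 m / 0.75 = 0.0027.

Request:
nudge_tcp(ticks=[[[0, 0, 0, 0, 0, 0.0013, 0], [0, 0, 0, 0, 0, 0.0027, 0], [0, 0, 0, 0, 0, 0.004, 0], [0, 0, 0, 0, 0, 0.004, 0], [0, 0, 0, 0, 0, 0.004, 0]]])

```text
t: 7.18
ee_pos: [0.5583, -0.0756, 0.1191]
eef_rot: [0.913, -0.408, 0.0, -0.0]
contact_force: [-0.6, 0.9, -0.4]
gripper_width: 0.0177
grasp_force: 80.2
```

To row units: 0.0532 m / 0.75 = 0.0709, 0.0358 m / 0.75 = 0.0477, -0.05 rad / 3.1416 = -0.0159.

Request:
nudge_tcp(ticks=[[[0, 0, -0.0159, 0.0003, 0.012, 0, 0], [0, 0, -0.0318, 0.0012, 0.024, 0, 0], [0, 0, -0.0477, 0.0027, 0.0359, 0, 0], [0, 0, -0.0637, 0.0048, 0.0477, 0, 0], [0, 0, -0.0796, 0.0075, 0.0593, 0, 0], [0, 0, -0.0955, 0.0107, 0.0709, 0, 0], [0, 0, -0.0955, 0.0107, 0.0709, 0, 0]]], squeeze=100)

```text
t: 8.05
ee_pos: [0.525, -0.1156, 0.1193]
eef_rot: [0.964, -0.266, 0.001, -0.002]
contact_force: [4.1, 7.2, -1.9]
gripper_width: 0.0169
grasp_force: 103.0
```

Run:
```python
from h import *
cv2.imwrite('pics/w3.png',read_camera('wrist')[:,:,::-1]);s=env.get_state();print(s['contact_force'],s['ft_torque'])
```

```text
[ 3.94547362  6.99161374 -1.57355809] [ 1.14818808 -0.72520732  0.58280959]
```

View pics/w3.png

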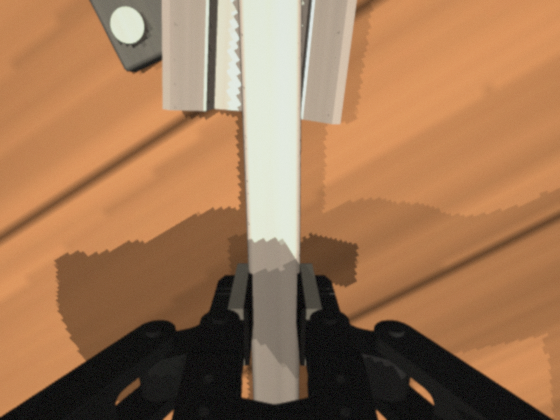

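The lever is following, with the bar against the cheek at the outer end (302,110), a force of about 8 N and a small lag. I'll go on with the same arc.

To row units: 0.1604 m / 0.75 = 0.2139, 0.1552 m / 0.75 = 0.2069, -1.1 rad / 3.1416 = -0.3501.

Request:
nudge_tcp(ticks=[[[0, 0, -0.0255, 0.0008, 0.0192, 0, 0], [0, 0, -0.0509, 0.0031, 0.0383, 0, 0], [0, 0, -0.0764, 0.0069, 0.0571, 0, 0], [0, 0, -0.1019, 0.0121, 0.0755, 0, 0], [0, 0, -0.1273, 0.0189, 0.0935, 0, 0], [0, 0, -0.1528, 0.0271, 0.1108, 0, 0], [0, 0, -0.1783, 0.0367, 0.1275, 0, 0], [0, 0, -0.2037, 0.0475, 0.1433, 0, 0], [0, 0, -0.2292, 0.0596, 0.1583, 0, 0], [0, 0, -0.2546, 0.0728, 0.1721, 0, 0], [0, 0, -0.2801, 0.0871, 0.1849, 0, 0], [0, 0, -0.3056, 0.1024, 0.1967, 0, 0], [0, 0, -0.331, 0.1185, 0.2069, 0, 0], [0, 0, -0.3501, 0.1312, 0.2139, 0, 0], [0, 0, -0.3501, 0.1312, 0.2139, 0, 0], [0, 0, -0.3501, 0.1312, 0.2139, 0, 0]]], squeeze=100)

```text
t: 10.1
ee_pos: [0.526, -0.3054, 0.1191]
eef_rot: [0.961, 0.276, 0.0, 0.0]
contact_force: [0.7, -0.6, -1.1]
gripper_width: 0.017
grasp_force: 103.1
```

Run:
```python
from h import *
cv2.imwrite('pics/w4.png',read_camera('wrist')[:,:,::-1]);s=env.get_state();print(s['contact_force'],s['ft_torque'],s['q'].round(2))
m=camera_model('wrist');np.save('wm.npy',m,allow_pickle=True)
```

```text
[ 0.02236501 -1.55897162 -1.40991476] [-0.11903458 -0.15465777 -0.0641399 ] [-0.58  0.15  1.49 -0.    1.5   0.43]
```

View pics/w4.png

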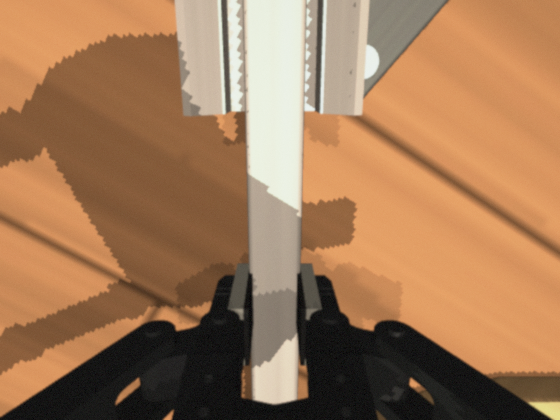

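The lever is now centred on the bar and parallel to it (edges at columns 182 and 364), with no contact force, so it has snapped to its stop. Next I'll lift straight out and carry the bar to clear bench.

To row units: -0.324 m / 0.75 = -0.432, 0.1135 m / 0.75 = 0.1513, 0.56 rad / 3.1416 = 0.1783.

Request:
nudge_tcp(ticks=[[[0, 0, 0, 0, 0, -0.0133, 0], [0, 0, 0, 0, 0, -0.04, 0], [0, 0, 0, 0, 0, -0.0667, 0], [0, 0, 0, 0, 0, -0.1067, 0], [0, 0, 0, 0, 0, -0.1467, 0], [0, 0, 0, 0, 0, -0.1467, 0], [0, 0, 0.0095, 0.008, -0.024, -0.1467, 0], [0, 0, 0.0286, 0.024, -0.0693, -0.1467, 0], [0, 0, 0.0477, 0.04, -0.116, -0.1467, 0], [0, 0, 0.0668, 0.056, -0.1627, -0.1467, 0], [0, 0, 0.0859, 0.0733, -0.208, -0.1467, 0], [0, 0, 0.105, 0.0893, -0.2547, -0.1467, 0], [0, 0, 0.1241, 0.1053, -0.3013, -0.1467, 0], [0, 0, 0.1432, 0.1213, -0.3467, -0.1467, 0], [0, 0, 0.1623, 0.1373, -0.3933, -0.1467, 0], [0, 0, 0.1735, 0.1467, -0.42, -0.1467, 0], [0, 0, 0.1783, 0.1513, -0.432, -0.1467, 0], [0, 0, 0.1783, 0.1513, -0.432, -0.1467, 0]]], squeeze=100)

```text
t: 12.4
ee_pos: [0.4499, 0.0296, 0.2284]
eef_rot: [1.0, 0.0, -0.0, 0.0]
contact_force: [-0.7, -0.8, -2.8]
gripper_width: 0.0175
grasp_force: 102.8
```

To row units: 0.145 m / 0.75 = 0.1933, 0.14 m / 0.75 = 0.1867.

Request:
nudge_tcp(ticks=[[[0, 0, 0, 0, 0, 0.0267, 0], [0, 0, 0, 0, 0, 0.0667, 0], [0, 0, 0, 0, 0, 0.1067, 0], [0, 0, 0, 0, 0, 0.1467, 0], [0, 0, 0, 0, 0, 0.1733, 0], [0, 0, 0, 0, 0, 0.1867, 0], [0, 0, 0, 0, 0, 0.1933, 0], [0, 0, 0, 0, 0, 0.1933, 0]]], squeeze=100)

```text
t: 13.4
ee_pos: [0.4502, 0.0293, 0.084]
eef_rot: [1.0, -0.0, 0.0, 0.0]
contact_force: [0.2, -0.7, -2.6]
gripper_width: 0.0173
grasp_force: 102.8
```

Run:
```python
from h import *
for n in('scene','side'):cv2.imwrite(f'pics/{n}5.png',read_camera(n)[:,:,::-1])
```

```text
(no output)
```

View pics/side5.png

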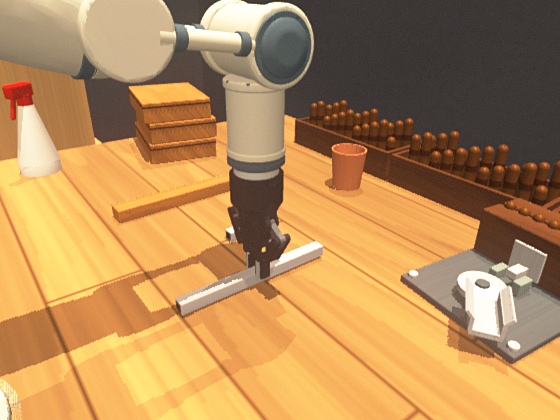

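The side view shows the lever swung over (about (490,305)) and the bar just above bare bench, clear of the clamp. I'll lower it, release and retreat.

To row units: -0.18 m / 0.75 = -0.24, -0.16 m / 0.75 = -0.2133.

Request:
nudge_tcp(ticks=[[[0, 0, 0, 0, 0, 0.0027, 0], [0, 0, 0, 0, 0, 0.0053, 0], [0, 0, 0, 0, 0, 0.0067, 0], [0, 0, 0, 0, 0, 0.0067, 0], [0, 0, 0, 0, 0, 0.0067, 0.06], [0, 0, 0, 0, 0, 0.0067, 0.06], [0, 0, 0, 0, 0, 0.0067, 0.06], [0, 0, 0, 0, 0, 0.0067, 0.06], [0, 0, 0, 0, 0, -0.0267, 0.06], [0, 0, 0, 0, 0, -0.08, 0.06], [0, 0, 0, 0, 0, -0.1467, 0.06], [0, 0, 0, 0, 0, -0.2133, 0.06], [0, 0, 0, 0, 0, -0.24, 0.06], [0, 0, 0, 0, 0, -0.24, 0.06]]])

```text
t: 15.25
ee_pos: [0.4505, 0.0295, 0.2648]
eef_rot: [1.0, -0.0, 0.001, 0.0]
contact_force: [-0.1, 0.1, -0.6]
gripper_width: 0.0602
grasp_force: 0.0
```

Run:
```python
from h import *
for n in('scene','side'):cv2.imwrite(f'pics/{n}6.png',read_camera(n)[:,:,::-1])
a=cv2.imread('pics/scene6.png');b=cv2.imread('pics/side6.png')
cv2.imwrite('pics/c6.png',np.hstack([a[:,40:480],b[:,180:]])[:, :800])
```

```text
(no output)
```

View pics/c6.png

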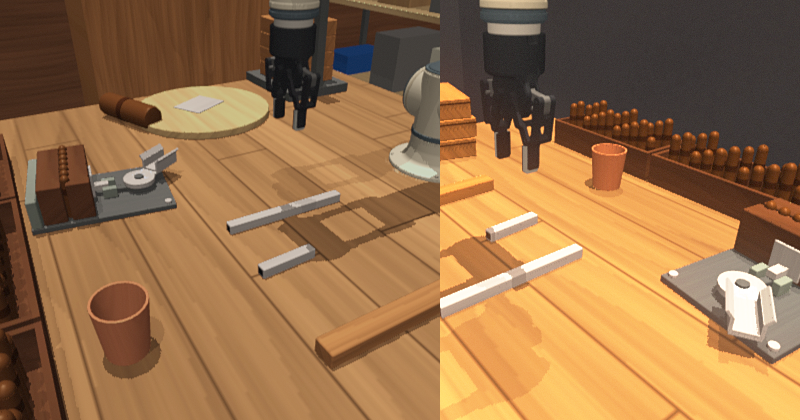

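The mould is closed, the lever is over, the bar lies flat on the bench and the gripper is clear, so I'm handing in.

```bash
python3 -c "
from rig import env, read_camera, camera_model, sign_off
print(sign_off())"
```

```text
the job is handed in; nothing more can be done
None
```

I closed the mould with the bar, with the lever over at its stop, then laid the bar flat on the bench clear of the clamp and handed the job in at about 15 s; no verdict came back at hand-in.

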